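Put two thread spools away in the sloped rack

TASK

Put the red and the blue thread spool away: with the fingertips push each one from the mouth of its lane up the slope, over the sprung flap, to the back stop, so that the flap springs up behind it and it stays there when you let go. Push them only, without picking them up; the yellow spool is still in use and stays at the mouth of its lane, and the tools, glue and tape round the rack stay where they are.

Things in the scene. Friction and masses are not known exactly. Their poses are not given: they have to be found in the camera images.
- rack: wooden table-top thread rack, fixed to the table, 202 mm wide, 125 mm deep, 75 mm high at the back, with three sloped lanes side by side, each 48 mm wide between dividers 20 mm wide and 11 mm high over the lane floor (outer walls 12 mm, rising to 31 mm at the stop). Origin: centre of the underside, on the table top; x points up the lanes, y to the left across them, z up
- ramp: the rack's sloped lane floor. Origin: middle of its front edge, 20 mm above the table; x points up the slope along the lanes (rising 0.20 rad = 11.5 degrees to the back), y as the rack's, z square off the floor (floor at z = 0). Lane centre lines at y = +68, 0, -68 mm. A front lip, x = 0 to 5 mm, 9 mm high, holds a spool at the mouth (centre then at x = 20, z = 18 mm)
- stop_mid (a point): foot of the cork-faced back stop in the middle lane, at ramp x = 113, y = 0, z = 0 mm; the stop runs across all lanes at ramp x = 113 mm and is 30 mm high. A spool against the stop has its centre at ramp x = 95 mm; let go, it rolls back about 3 mm on to the raised flap and stays
- flap_left (a joint): smooth steel one-way flap of the lane at ramp y = +68 mm, 43 mm wide, from its hinge at ramp x = 40 mm to its tip at 76 mm. 0 = up, tip 8 mm above the floor, held by a spring; 0.24 rad = pressed flat into the floor (about 1 N on the tip). A spool pushed up the lane presses it down and it springs up behind once the spool's centre is past about x = 91 mm. The spool's weight alone does not press it flat
- flap_mid (a joint): smooth steel one-way flap of the lane at ramp y = 0 mm, 43 mm wide, from its hinge at ramp x = 40 mm to its tip at 76 mm. 0 = up, tip 8 mm above the floor, held by a spring; 0.24 rad = pressed flat into the floor (about 1 N on the tip). A spool pushed up the lane presses it down and it springs up behind once the spool's centre is past about x = 91 mm. The spool's weight alone does not press it flat
- flap_right (a joint): smooth steel one-way flap of the lane at ramp y = -68 mm, 43 mm wide, from its hinge at ramp x = 40 mm to its tip at 76 mm. 0 = up, tip 8 mm above the floor, held by a spring; 0.24 rad = pressed flat into the floor (about 1 N on the tip). A spool pushed up the lane presses it down and it springs up behind once the spool's centre is past about x = 91 mm. The spool's weight alone does not press it flat
- spool_red: red thread on white flanges: thread spool, a cylinder 35.6 mm in diameter over its flanges and 44 mm long, about 40 g, lying across a lane at the lane's mouth at the start. Origin: centre of one end face, on the spool's axis; its z axis runs along the spool's axis to the other end face (the spool may have rolled about it).
- spool_red_mid (a point): the centre of the red spool (middle of its axis, 17.8 mm from its rim)
- spool_blue: blue thread on light wooden flanges: thread spool, a cylinder 35.6 mm in diameter over its flanges and 44 mm long, about 40 g, lying across a lane at the lane's mouth at the start. Origin: centre of one end face, on the spool's axis; its z axis runs along the spool's axis to the other end face (the spool may have rolled about it).
- spool_blue_mid (a point): the centre of the blue spool (middle of its axis, 17.8 mm from its rim)
- spool_yellow: yellow thread on black flanges: thread spool, a cylinder 35.6 mm in diameter over its flanges and 44 mm long, about 40 g, lying across a lane at the lane's mouth at the start. Origin: centre of one end face, on the spool's axis; its z axis runs along the spool's axis to the other end face (the spool may have rolled about it).
- spool_yellow_mid (a point): the centre of the yellow spool (middle of its axis, 17.8 mm from its rim)
- glue_bottle: white glue bottle, 33 mm wide and 102 mm tall, standing behind the rack; origin: centre of its foot
- pliers: orange-handled pliers lying on the table left of the rack, 57 x 136 x 13 mm; origin: centre of the underside
- tweezers: steel tweezers lying on the table right of the rack, 15 x 122 x 10 mm; origin: centre of the underside
- tape_roll: roll of tan tape lying flat behind the rack, 92 mm across and 48 mm high; origin: centre of the underside
Things that resemble listed ones, but are neither listed nor needed, are in the scene too. There is more than one size of the spool_red; the job needs the smallest.

How it is judged:
At the end, for the whole second after the job is handed in: red and blue spools at rest, square across a lane (0.12 rad), between raised flap and back stop (axis 88 to 99 mm up the ramp, 14 to 22 mm off its floor); all three flaps up (under 0.05 rad); yellow spool at rest at the mouth of its lane (12 to 28 mm up the ramp) (x of spool_red in the frame of ramp between 0.088 and 0.099 m and z of spool_red in the frame of ramp between 0.014 and 0.022 m and y of spool_red_mid in the frame of ramp between -0.08 and 0.08 m and angle between the z axis of each of spool_red, spool_blue and the y axis of ramp, either way round below 0.12 rad and linear speed of each of spool_red, spool_blue, spool_yellow below 0.02 m/s and x of spool_blue in the frame of ramp between 0.088 and 0.099 m and z of spool_blue in the frame of ramp between 0.014 and 0.022 m and y of spool_blue_mid in the frame of ramp between -0.08 and 0.08 m and value of joint each of flap_left, flap_mid, flap_right below 0.05 rad and x of spool_yellow in the frame of ramp between 0.012 and 0.028 m and z of spool_yellow in the frame of ramp below 0.024 m); the robot touches nothing.
It fails at once if the red or the blue spool is lifted more than about 12 mm off the lane floor, or taken out of the rack (z of any of spool_red, spool_blue in the frame of ramp above 0.03 m or z of any of spool_red, spool_blue in the frame of ramp below 0.005 m).
It fails at once if the yellow spool is moved more than 12 mm from its place at the mouth, or lifted (distance of spool_yellow_mid from where it was at the start of the episode above 0.012 m).
It fails at once if the glue bottle, the pliers, the tweezers or the tape roll is moved more than 20 mm (distance of any of glue_bottle, pliers, tweezers, tape_roll from where it was at the start of the episode above 0.02 m).
It also fails if it takes over 58 s, if anything falls off the work surface, if the arm or the gripper's body presses on something with over 40 N, if the wrist force passes 120 N, or if a joint passes its speed limit or range.

ROBOT

A 6-joint arm with a two-finger parallel gripper is mounted at the origin on a cart in front of the work surface, level with it; the furniture and walls round the work are solid. World frame = base frame: x ahead of the robot, y to its left, z up, the work surface at z = 0. Lengths are in m, angles in rad, forces in N, time in s.
With the tool pointing down it reaches from about 0.275 to 0.725 m from the base axis. Payload 5.6 kg.
Tool frame: the origin (TCP) lies on the centre line of the jaws, within the pads' length; the fingertips stand 14 mm ahead of it and the grasp point (between the pads) lies 5 mm behind it; z points along the fingers, y is the line along which they close (so a half turn about z gives the same grasp; the last joint's range is limited). The gripper opens to 85 mm and grips with 20 to 120 N. Pads are 22 mm wide; open, the fingers measure 114 mm over their backs; the gripper's body (76 mm by 85 mm) begins 54 mm behind the grasp point. The pads swing forward as they close: fully open they stand 13 mm farther back than shut.
Start: joints at [-0.913, 0.255, 0.108, 0, -1.424, -0.285], TCP at [0.2, -0.512, 0.245] pointing down, gripper open.
Joint ranges: [-2.95, 2.95], [-1.21, 1.97], [-1.09, 1.5], [-2.87, 1.71], [-2.94, -0.07], [-3.05, 3.05]. Speed limits (rad/s): [2.57, 2.57, 3.14, 3.14, 3.14, 3.14].

INTERFACE

Orientations are given as a unit quaternion [x, y, z, w].
In Python, from workcell import bot gives the robot as it stands. Calls block until the motion is done:
- bot.movep(position, orientation): joint-space move of the TCP to a pose.
- bot.move_l(position, ori=None, velocity=0.15, until_force=None): straight line of the TCP; ori=None keeps the orientation; velocity is the mean speed in m/s. With until_force (N) it stops when the force on the tool has changed by that much, and returns True; else False.
- bot.set_joints(angles): joint-space move.
- bot.grip(opening, newtons=None): finger opening in m; newtons is the grip in N (None keeps the last); returns when the fingers have stopped.
- bot.wait(seconds).
- bot.ik(position, orientation): joint angles nearest the present ones, or None.
- bot.get_obs(): the state.
- bot.grab_frame(name): name is "side" or "top" or "wrist"; returns a dict with "image" (420x560x3 uint8, red, green, blue), "mtx" (3x3 intrinsics, pixels), "R" (3x3) and "t" (3): a world point X has camera coordinates R X + t; the wrist camera has in their place "hand_eye" (4x4, takes a point from camera to tool coordinates, whose origin is the TCP and whose axes are the flange's). Camera axes: x right, y down, z forward; pixel columns grow to the right and rows downward; lengths in m; the calibration is good to about 2 mm. A picture is of the moment at which its call begins: read the wrist's pose just before it. There is no depth.
A pose or a line that the arm cannot do raises bot.Unreachable and nothing moves.
- bot.finish_job(): hands the job in; it is judged then, once.
The state is a dict: "time": time; "q": joint angles; "qvel": joint speeds; "joint_torque": joint torques, N m; "tcp_pos": TCP position; "eef_rot": TCP orientation; "ft_force": force on the tool from outside, world axes, zero at the start; "torque": the same for the moment, N m; "finger_gap": finger opening in m; "grip_force": force on a finger pad.
Only numpy, scipy, OpenCV 4.12 (cv2) and the standard library are available. Lean on these libraries where they do the work, as an engineer would, in place of code of your own. Each camera call takes 0.05 s, during which the arm holds its last target. There are 200 camera calls.

## Working session

There is one attempt and no reset: what is moved stays moved. The work goes in short steps, each a Python script; the robot and the scene stay as the last script left them, time stands still between calls to the robot, and variables do not carry over. Pictures are saved under pics/ and viewed, at most 10 in all, crops included, and the job is handed in when it is done.

```bash
mkdir -p pics; ls; python3 - <<'E'
from workcell import bot
import cv2,numpy as np,pickle
o=bot.get_obs();print(o['time'],o['tcp_pos'],o['eef_rot'],o['finger_gap'])
d={}
for n in('top','side'):
    f=bot.grab_frame(n);d[n]=f;cv2.imwrite(f'pics/{n}0.png',f['image'][:,:,::-1]);print(n,f['mtx'],f['R'],f['t'])
pickle.dump(d,open('f0.pkl','wb'))
E
```

```text
pics
0.0 [ 0.20021484 -0.51175761  0.24440353] [-1.85300944e-01  9.82681361e-01  9.26507121e-04 -2.12483086e-04] 0.08529448184969572
top [[532.73013019   0.         288.16091026]
 [  0.         532.73013019 217.31145767]
 [  0.           0.           1.        ]] [[ 0.01492128 -0.99988324  0.00329714]
 [-0.99196514 -0.01521726 -0.12559295]
 [ 0.12562846 -0.00139665 -0.99207638]] [0.3062174  0.56402469 0.90498409]
side [[507.42658088   0.         276.9196473 ]
 [  0.         507.42658088 206.42871881]
 [  0.           0.           1.        ]] [[-0.9996994  -0.01592752  0.01863955]
 [-0.0234763   0.40263048 -0.91506151]
 [ 0.0070698  -0.91522402 -0.40288337]] [ 0.56765914 -0.05304755  1.38809653]
```

View pics/top0.png

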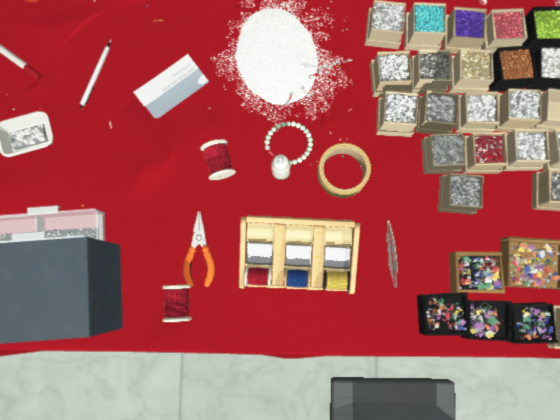

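View pics/side0.png

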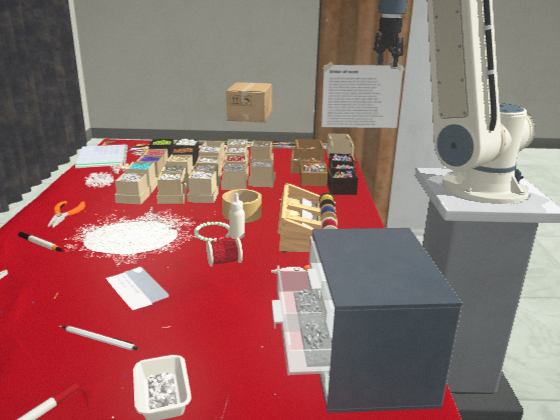

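The top view shows the rack at about (300,255). Red is in the left lane (258,277), blue in the middle (297,279) and yellow in the right (337,281). I'll enlarge the rack.

```bash
python3 - <<'E'
import pickle,cv2
im=pickle.load(open('f0.pkl','rb'))['top']['image'][205:305,230:370,::-1]
cv2.imwrite('pics/topcrop.png',cv2.resize(im,None,fx=5.7,fy=5.7,interpolation=cv2.INTER_CUBIC))
E
```

```text
(no output)
```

View pics/topcrop.png

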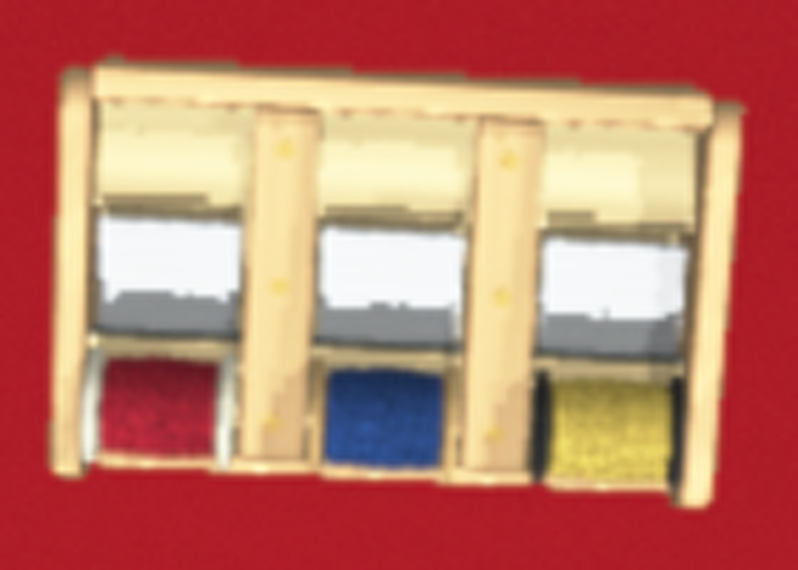

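The crop shows the flap corners, dividers and spools clearly. I'll fit the rack pose (x, y, yaw) from these points.

```bash
cat > h.py <<'E'
import numpy as np,cv2
from scipy.optimize import least_squares
from scipy.spatial.transform import Rotation as Ro
def ramp2world(P,p):  # P ramp (m), p=(x,y,yaw) of rack
    P=np.atleast_2d(P);Q=Ro.from_euler('y',-0.2).apply(P)+[-0.0625,0,0.020]
    return Ro.from_euler('z',p[2]).apply(Q)+[p[0],p[1],0]
def proj(X,K,R,t):
    c=X@R.T+t; return (c[:,:2]/c[:,2:])@np.diag([K[0,0],K[1,1]])+K[:2,2]
E
python3 - <<'E'
from h import *;import pickle
f=pickle.load(open('f0.pkl','rb'))['top']
C=[(76,21.5,8,322,227),(76,-21.5,8,467,235),(40,21.5,0,315,342),(40,-21.5,0,457,347),
(76,89.5,8,100,215),(76,46.5,8,242,222),(40,89.5,0,93,333),(40,46.5,0,240,340),
(76,-46.5,8,543,237),(76,-89.5,8,690,245),(40,-46.5,0,540,350),(40,-89.5,0,686,357),
(113,44,11,250,110),(113,24,11,317,112),(113,-24,11,478,120),(113,-44,11,540,122),
(3,44,10,243,460),(3,24,10,303,462),(3,-24,10,468,470),(3,-44,10,527,472)]
C=np.array(C,float);P=C[:,:3]/1000;uv=(C[:,3:]+.5)/5.7-.5+[230,205]
fun=lambda p:(proj(ramp2world(P,p),f['mtx'],f['R'],f['t'])-uv).ravel()
s=least_squares(fun,[.42,.02,0],loss='soft_l1');print(s.x,np.round(fun(s.x).reshape(-1,2),1).tolist())
for y in(68,0,-68):print(ramp2world([.02,y/1e3,.018],s.x),ramp2world([.095,y/1e3,.018],s.x))
m=proj(ramp2world([[.02,.068,.018],[.02,0,.018],[.02,-.068,.018]],s.x),f['mtx'],f['R'],f['t']);print(((m-[230,205]+.5)*5.7))
E
```

```text
[ 0.49932908  0.29611803 -0.02522426] [[0.2, 0.3], [-0.6, -0.1], [0.6, -0.1], [0.1, -0.0], [0.0, 0.8], [-0.2, 0.6], [0.9, -0.1], [-0.4, -0.3], [0.5, 0.1], [-0.6, -0.3], [-0.2, 0.0], [-1.4, -0.2], [0.6, -0.7], [0.4, -0.6], [-0.1, -0.9], [0.6, -0.8], [-0.5, 0.6], [0.4, 0.7], [-1.1, 0.4], [0.0, 0.5]]
[[0.45458422 0.36526857 0.04161459]] [[0.52806583 0.36341466 0.05651478]]
[[0.45286915 0.2972902  0.04161459]] [[0.52635076 0.29543629 0.05651478]]
[[0.45115408 0.22931183 0.04161459]] [[0.52463569 0.22745792 0.05651478]]
[[162.49950823 410.59523797]
 [386.69324901 419.6672977 ]
 [610.94572477 428.74173417]]
```

The fit is good: residuals are about 1 px, and the predicted spool centres match the picture. Next I'll probe the table in front of the rack to get the true fingertip length at the opening I'll push with.

```bash
cat >> h.py <<'E'
p=np.array([0.49933,0.29612,-0.02522])
a=np.pi+p[2]; Q=[np.cos(a/2),np.sin(a/2),0,0]
E
python3 - <<'E'
from h import *;from workcell import bot
print(bot.ik([.38,.30,.2],Q))
bot.grip(.008,20)
bot.movep([.385,.30,.2],Q)
o=bot.get_obs();print(o['time'],o['q'],o['tcp_pos'],o['finger_gap'],o['ft_force'])
bot.move_l([.385,.30,.05],velocity=.1)
r=bot.move_l([.385,.30,.008],velocity=.02,until_force=3)
o=bot.get_obs();print(r,o['time'],o['tcp_pos'],o['ft_force'])
bot.move_l([.385,.30,.06],velocity=.1)
f=bot.grab_frame('wrist');cv2.imwrite('pics/w1.png',f['image'][:,:,::-1])
E
```

```text
[ 0.99286891  0.14460012 -0.14736919  0.         -1.27882702 -2.58888524]
3.75 [ 9.82838814e-01  1.52301469e-01 -1.38101914e-01  8.99145476e-05
 -1.28047472e+00 -2.57958500e+00] [0.38530095 0.29958644 0.20002139] 0.007986097481394094 [-0.10447663 -0.20618428 -0.38947003]
True 6.9833 [0.3850127  0.30001366 0.01435594] [-1.09627035 -0.77858567  5.21263412]
```

View pics/w1.png

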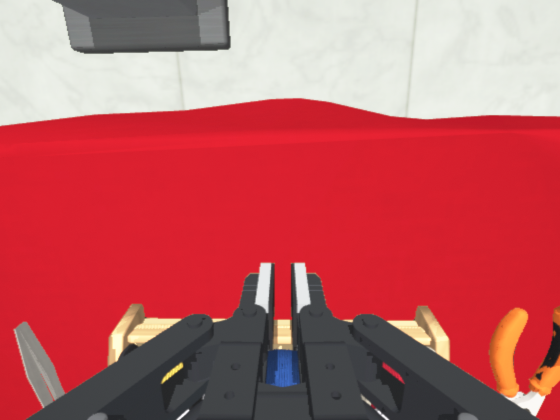

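The table contact gives TCP z = 14.4 mm, so the tips are 14 mm ahead of the TCP as stated. The wrist view shows the blue spool centred between the fingers at (282,365). I'll push blue now.

```bash
cat >> h.py <<'E'
def tcp(s,y,below):
    c=ramp2world([s,y,.018],p)[0]
    return c-Ro.from_euler('z',p[2]).apply([.0178+.011,0,0])+[0,0,.014-below]
def push(bot,y):
    A=tcp(.020-.012,y,.006)
    A[2]=tcp(.020,y,.006)[2]
    bot.movep(A+[0,0,.06],Q); bot.move_l(A,velocity=.1)
    B0=tcp(.020,y,.006);bot.move_l(B0,velocity=.05)
    n=bot.get_obs();print('start',n['time'],n['ft_force'].round(2))
    for s in(.05,.075,.088):
        h=bot.move_l(tcp(s,y,.006-.003*(s-.02)/.075),velocity=.04,until_force=15);o=bot.get_obs();print(s,h,(o['ft_force']-n['ft_force']).round(2))
        if h:return
    h=bot.move_l(tcp(.104,y,.003),velocity=.025,until_force=5);o=bot.get_obs();print('end',h,o['tcp_pos'],tcp(.095,y,.003),(o['ft_force']-n['ft_force']).round(2))
E
python3 - <<'E'
from h import *;from workcell import bot
push(bot,0.)
print(bot.get_obs()['time'])
f=bot.grab_frame('top')['image'][205:305,230:370,::-1];g=bot.grab_frame('side')['image'][175:260,265:350,::-1]
cv2.imwrite('pics/b1.png',np.hstack([cv2.resize(f,(560,400),interpolation=2),cv2.resize(g,(240,400),interpolation=2)]))
E
```

```text
start 9.125 [0.18 0.82 0.04]
0.05 False [-0.82 -0.8   1.12]
0.075 False [ 0.26 -1.11  0.32]
0.088 False [ 0.03 -0.41  0.34]
end True [0.49629611 0.29579503 0.06659501] [0.49756084 0.29616463 0.06751478] [-0.47 -0.54 -0.65]
11.6917
```

View pics/b1.png

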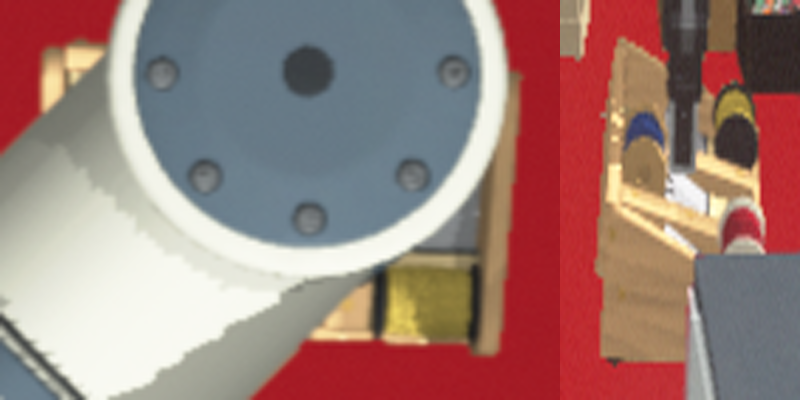

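In the side view the blue spool is up near the stop with the fingers just behind it. The force stop came at about s = 94 mm. I'll press on a little, back off, and look.

```bash
cat >> h.py <<'E'
def release(bot,y):
    h=bot.move_l(tcp(.102,y,.003),velocity=.02,until_force=8);o=bot.get_obs();print('press',h,o['tcp_pos'],o['ft_force'].round(2))
    bot.wait(.3)
    t=o['tcp_pos']; d=ramp2world([.1,0,0],p)[0]-ramp2world([0,0,0],p)[0]; d/=np.linalg.norm(d)
    bot.move_l(t-d*.012+[0,0,.003],velocity=.03)
    bot.move_l(t-d*.012+[0,0,.08],velocity=.12)
E
python3 - <<'E'
from h import *;from workcell import bot
release(bot,0.)
bot.move_l([.385,.33,.16],velocity=.15)
print(bot.get_obs()['time'])
f=bot.grab_frame('top')['image'][205:305,230:370,::-1];g=bot.grab_frame('side')['image'][175:260,265:350,::-1]
cv2.imwrite('pics/b2.png',np.hstack([cv2.resize(f,(560,400),interpolation=2),cv2.resize(g,(240,400),interpolation=2)]))
E
```

```text
press True [0.49630008 0.29521401 0.06586207] [-0.29 -0.81  0.35]
14.55
```

View pics/b2.png

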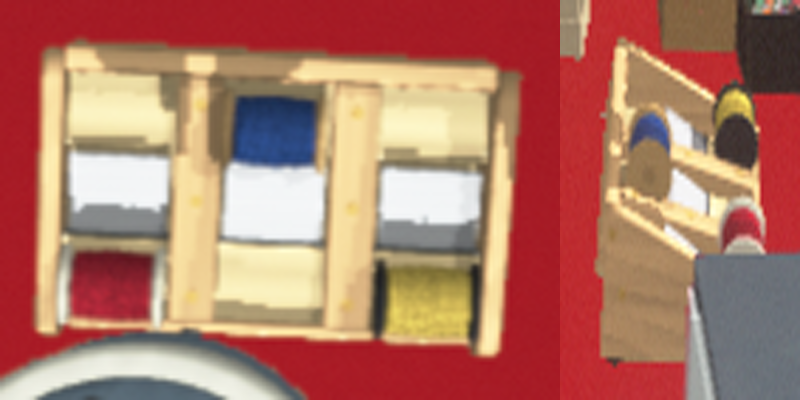

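Blue now sits behind its raised flap (crop at (273,130), flap tip at row 167) and is square to the lane. Red is next, pushed the same way.

```bash
python3 - <<'E'
from h import *;from workcell import bot
push(bot,.068);release(bot,.068)
bot.move_l([.385,.30,.16],velocity=.15)
bot.movep([.33,.10,.22],Q)
print(bot.get_obs()['time'])
f=bot.grab_frame('top')['image'][205:305,230:370,::-1];g=bot.grab_frame('side')['image'][175:260,265:350,::-1]
cv2.imwrite('pics/r1.png',np.hstack([cv2.resize(f,(560,400),interpolation=2),cv2.resize(g,(240,400),interpolation=2)]))
E
```

```text
start 16.1583 [-0.69 -0.57  0.12]
0.05 False [-0.23  0.74 -0.16]
0.075 False [-0.09  1.21 -0.44]
0.088 False [0.81 0.23 0.25]
end True [0.49871712 0.3639222  0.0667306 ] [0.49927562 0.364143   0.06751478] [-0.18  2.1   0.47]
press True [0.49863822 0.36350624 0.06596999] [ 0.02 -0.11  0.14]
22.45
```

View pics/r1.png

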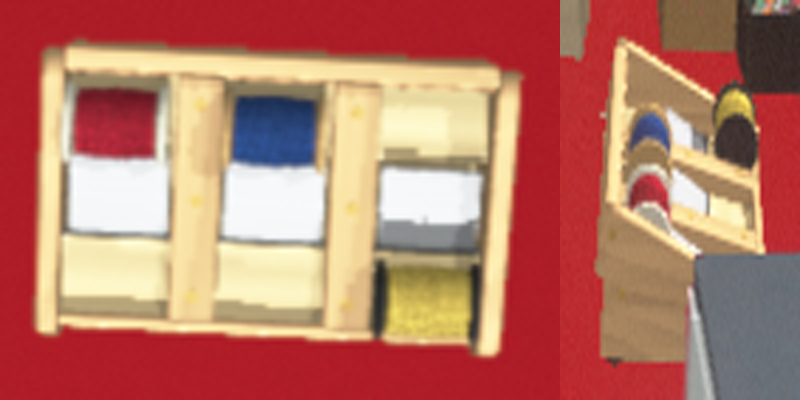

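Both spools are behind their flaps and yellow is unmoved. One numeric check of position and flap state before I hand in.

```bash
python3 - <<'E'
from h import *;import pickle
f=pickle.load(open('f0.pkl','rb'))['top']
P=np.array([[.092,.068,.018],[.086,.068,.018],[.092,0,.018],[.086,0,.018],[.076,0,.008],[.076,0,0],[.076,.068,.008],[.076,.068,0],[.04,0,0]])
print(((proj(ramp2world(P,p),f['mtx'],f['R'],f['t'])-[230,205]+.5)*4).round(0).tolist())
from workcell import bot
im=bot.grab_frame('top')['image'][215:255,238:322,::-1]
cv2.imwrite('pics/z.png',cv2.resize(im,None,fx=9,fy=9,interpolation=2))
E
```

```text
[[120.0, 122.0], [120.0, 136.0], [278.0, 129.0], [278.0, 143.0], [276.0, 163.0], [276.0, 161.0], [120.0, 157.0], [121.0, 154.0], [273.0, 242.0]]
```

View pics/z.png

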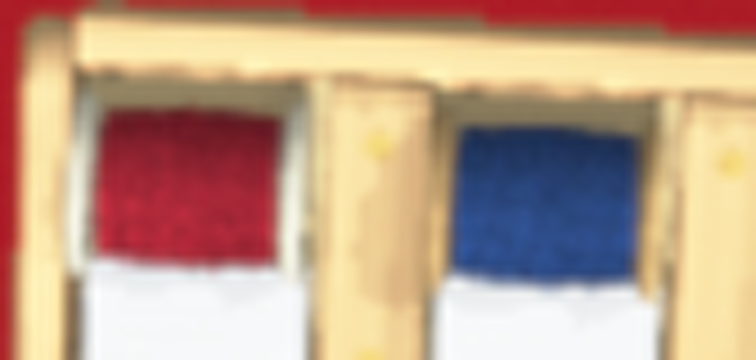

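Red and blue centres are at rows 123 and 130, against 122 and 129 predicted for the resting place at 92 mm. Both are square and at rest on the raised flaps.

```bash
python3 -c "
from workcell import bot
print(bot.finish_job())"
```

```text
the job is handed in; nothing more can be done
None
```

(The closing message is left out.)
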